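Close the loaded tissue cassettes

ROBOT

A 6-joint arm with a two-finger parallel gripper is mounted at the origin on a cart in front of the work surface, level with it; the furniture and walls round the work are solid. World frame = base frame: x ahead of the robot, y to its left, z up, the work surface at z = 0. Lengths are in mm, angles in rad, forces in N, time in s.
With the tool pointing down it reaches from about 300 to 875 mm from the base axis. Payload 4.2 kg.
Tool frame: the origin (TCP) lies midway between the tips of the shut fingers; the grasp point (between the pads) lies 19 mm behind it (robot.grip_depth is the distance from the TCP to the grasp point, in mm); z points along the fingers, y is the line along which they close (so a half turn about z gives the same grasp; the last joint's range is limited). The gripper opens to 85 mm and grips with 20 to 120 N. Pads are 22 mm wide; open, the fingers measure 114 mm over their backs; the gripper's body (76 mm by 85 mm) begins 54 mm behind the grasp point. The pads swing forward as they close: fully open they stand 13 mm farther back than shut.
Start: joints at [1.136, 0.32, 1.565, -0, 1.257, -0.02], TCP at [231.732, 526.252, 231.338] pointing down, gripper open.
Joint ranges: [-3.11, 3.11], [-0.84, 2.01], [0.21, 2.61], [-1.34, 4.49], [0.05, 2.63], [-2.56, 2.56]. Speed limits (rad/s): [2.57, 2.57, 3.14, 3.14, 3.14, 3.14].

INTERFACE

Orientations are given as a 3x3 rotation matrix whose columns are the frame's x, y, z axes.
In Python, from cell import status, eyes, ticket, robot gives the robot as it stands.
- The arm moves only by the tool apply_moves, never from a script. Its argument "series" is a list of rows, each an object of numbers: "gripper": the finger opening in mm, from 0 to 85.4; "tx", "ty", "tz": the shift along the tool's x, y, z in mm; "rx", "ry", "rz": the turn, a rotation vector about the tool's x, y, z in degrees. A call has 1 to 8 rows; each row shifts and turns the commanded pose from where the row before left it, along the tool's axes as they then stand; what a row does not reach is not made up. A row lasts 1/8 s, in which the tool goes at most 62.5 mm and 10.7 degrees, less where a joint would pass 70% of its speed; a pose out of reach is approached as far as the arm can. A call is refused whole if a number of a shift passes 62.5 or a number of a turn 10.7, either way. A call with a gripper value outside its range is refused whole. The fingers move at their own pace and stop on an object; the grip force is fixed at half the most. Time passes only in rows, so rows that do not move let the fingers close. It gives the time, the measured TCP pose, the force and the opening at its end, in the units of the state.
- status.get_obs(): the state, without advancing time (a new reading comes with each control period).
- eyes.get_image(name): name is "side" or "top" or "wrist"; returns a dict with "img" (400x640x3 uint8, red, green, blue), "fx", "fy", "cx", "cy" (pixels), "distortion" ([k1, k2, p1, p2, k3] as OpenCV has them; the pictures are not rectified), "extrinsics" (4x4, takes a point from camera to world coordinates). Camera axes: x right, y up, looking along -z (the intrinsics and any distortion apply to the point x, -y, -z); pixel columns grow to the right and rows downward; lengths in mm; the calibration is good to about 2 mm. A picture is of the moment at which its call begins. There is no depth.
- ticket.hand_in(): hands the job in, once; it reports no verdict.
The state is a dict: "clock": time; "joint_pos": joint angles; "qd": joint speeds; "joint_efforts": joint torques, N m; "tcp_pos": TCP position; "orientation": TCP orientation; "ft_force": force on the tool from outside, world axes, zero at the start; "ft_torque": the same for the moment, N m; "grip_width": finger opening in mm.
Only numpy, scipy, OpenCV 4.12 (cv2) and the standard library are available. Lean on these libraries where they do the work, as an engineer would, in place of code of your own. Each camera call takes 0.05 s, during which the arm holds its last target. There are 200 camera calls.

TASK

Close the lids of the three loaded tissue cassettes (yellow, green and blue) in the dark steel tray: run your fingertips along the row from the hinge side, folding each lid over and following it down with light contact until it lies flat, fully shut. Leave the white cassette's lid standing open, since that one is still waiting for its sample. Pick nothing up: the cassettes stay in their pockets, the tray stays where it is, and the things around it are left alone.

Things in the scene. Friction and masses are not known exactly. Their poses are not given: they have to be found in the camera images.
- tray: dark steel loading tray, loose, 0.9 kg, 50 x 256 x 12 mm, long side along its y; origin at the centre of its underside, z up. Four pockets (46 mm in y, 32 mm in x, floor 6 mm above the underside, walls and ribs up to 12 mm) lie in a row along its y at -90, -30, +30 and +90 mm; each holds a cassette, in any order of colour.
- cassette_yellow: yellow plastic tissue cassette, loose, 50 g, loaded (a grey foam pad inside); base 30 (x) x 44 (y) x 9 mm (z), origin at the centre of its underside, axes as the tray's (1 mm play). Its perforated lid is hinged 13 mm to the -y side of the origin; beyond lies the sloping writing face. Shut, the lid reaches to the +y end and its top is 11.5 mm above the underside (17.5 mm above the bench).
- hinge_yellow (a point): middle of the hinge line of the yellow cassette's lid, at the top of its base (15 mm above the bench); the hinge line runs along the cassette's x. The lid, 28 mm wide, 2.5 mm thick, reaches 35 mm from here, upward when open, to +y when shut.
- lid_yellow (a joint): lid angle of the yellow cassette in rad: 0 shut flat, 1.57 upright, more leans back to the -y side (stop at 1.95). It turns very easily (about 0.3 N pushed 6 mm above the hinge), does not fall by itself and stays at the angle where it is left; it does not spring back.
- cassette_green: green plastic tissue cassette, loose, 50 g, loaded (a grey foam pad inside); base 30 (x) x 44 (y) x 9 mm (z), origin at the centre of its underside, axes as the tray's (1 mm play). Its perforated lid is hinged 13 mm to the -y side of the origin; beyond lies the sloping writing face. Shut, the lid reaches to the +y end and its top is 11.5 mm above the underside (17.5 mm above the bench).
- hinge_green (a point): middle of the hinge line of the green cassette's lid, at the top of its base (15 mm above the bench); the hinge line runs along the cassette's x. The lid, 28 mm wide, 2.5 mm thick, reaches 35 mm from here, upward when open, to +y when shut.
- lid_green (a joint): lid angle of the green cassette in rad: 0 shut flat, 1.57 upright, more leans back to the -y side (stop at 1.95). It turns very easily (about 0.3 N pushed 6 mm above the hinge), does not fall by itself and stays at the angle where it is left; it does not spring back.
- cassette_blue: blue plastic tissue cassette, loose, 50 g, loaded (a grey foam pad inside); base 30 (x) x 44 (y) x 9 mm (z), origin at the centre of its underside, axes as the tray's (1 mm play). Its perforated lid is hinged 13 mm to the -y side of the origin; beyond lies the sloping writing face. Shut, the lid reaches to the +y end and its top is 11.5 mm above the underside (17.5 mm above the bench).
- hinge_blue (a point): middle of the hinge line of the blue cassette's lid, at the top of its base (15 mm above the bench); the hinge line runs along the cassette's x. The lid, 28 mm wide, 2.5 mm thick, reaches 35 mm from here, upward when open, to +y when shut.
- lid_blue (a joint): lid angle of the blue cassette in rad: 0 shut flat, 1.57 upright, more leans back to the -y side (stop at 1.95). It turns very easily (about 0.3 N pushed 6 mm above the hinge), does not fall by itself and stays at the angle where it is left; it does not spring back.
- cassette_white: white plastic tissue cassette, loose, 50 g, empty; base 30 (x) x 44 (y) x 9 mm (z), origin at the centre of its underside, axes as the tray's (1 mm play). Its perforated lid is hinged 13 mm to the -y side of the origin; beyond lies the sloping writing face. Shut, the lid reaches to the +y end and its top is 11.5 mm above the underside (17.5 mm above the bench).
- hinge_white (a point): middle of the hinge line of the white cassette's lid, at the top of its base (15 mm above the bench); the hinge line runs along the cassette's x. The lid, 28 mm wide, 2.5 mm thick, reaches 35 mm from here, upward when open, to +y when shut.
- lid_white (a joint): lid angle of the white cassette in rad: 0 shut flat, 1.57 upright, more leans back to the -y side (stop at 1.95). It turns very easily (about 0.3 N pushed 6 mm above the hinge), does not fall by itself and stays at the angle where it is left; it does not spring back.
- marker: bright green marker pen standing upright, 25 mm across, 112 mm high, loose bystander; origin at the centre of its foot
- forceps: steel forceps lying on the bench, 133 mm long (its own y), 23 mm wide, 11 mm high, loose bystander; origin at the centre of its underside
- vial: small clear bottle with a blue screw cap, 45 mm across, 107 mm high, loose bystander; origin at the centre of its foot
- carton: small white and blue carton, 34 x 79 x 46 mm, loose bystander; origin at the centre of its underside

How it is judged:
By the outcome, as a careful person would: the job done as asked, in the order asked, and still so for the second after the job is handed in, with the robot touching nothing.
It also fails if it takes over 45 s, if anything falls off the work surface, if the arm or the gripper's body presses on something with over 40 N, if the wrist force passes 120 N, or if a joint passes its speed limit or range.

## Working session

There is one attempt and no reset: what is moved stays moved. The work goes in short steps, Python scripts to look and compute and a tool call to move; the robot and the scene stay as the last step left them, time stands still between calls to the robot, and variables do not carry over. Pictures are saved under pics/ and viewed, on a budget of 10 in all, crops included, one or two more only if the job needs it, and the job is handed in when it is done.

Besides the shell and the picture viewer there is one more tool, called in YAML: its name, and indented under it one key for each argument. apply_moves: Moves the arm, as the interface text tells. Its arguments: {"type":"object","properties":{"series":{"type":"array"}},"required":["series"]}

```bash
mkdir -p pics; python3 - <<'E'
from cell import status, eyes
import cv2,json,numpy as np
for n in("top","side"):
    d=eyes.get_image(n); cv2.imwrite(f"pics/{n}0.png",d["img"][:,:,::-1])
    print(n,d["fx"],d["fy"],d["cx"],d["cy"],d["distortion"],np.round(d["extrinsics"],4).tolist())
o=status.get_obs();print(o["clock"],o["tcp_pos"],np.round(o["orientation"],3).tolist(),o["grip_width"])
E
```

```text
top 490.99902818274364 490.99902818274364 321.76936810910775 200.36519899223697 [-0.00111368  0.          0.          0.          0.        ] [[0.0213, 0.9942, -0.1058, 404.1552], [-0.9998, 0.0211, -0.003, 200.9721], [-0.0007, 0.1058, 0.9944, 1299.7674], [0.0, 0.0, 0.0, 1.0]]
side 434.4078570788639 434.4078570788639 317.6132942857733 195.19822775780523 [-0.0888668  0.         0.         0.         0.       ] [[0.6258, 0.4452, -0.6404, -37.9314], [-0.7799, 0.3701, -0.5048, -253.3621], [0.0123, 0.8154, 0.5788, 571.0287], [0.0, 0.0, 0.0, 1.0]]
0.1 [231.56975041 525.85759484 230.58109323] [[-0.915, 0.403, -0.001], [0.403, 0.915, -0.001], [0.0, -0.002, -1.0]] 85.30984482543722
```

View pics/top0.png

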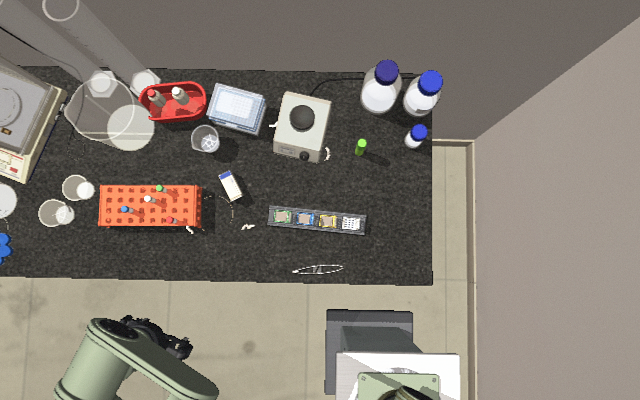

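View pics/side0.png

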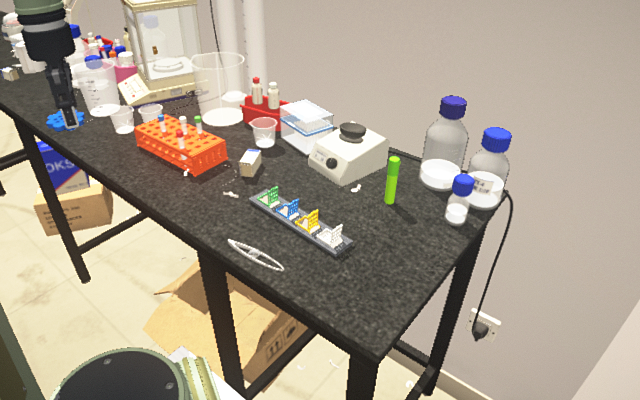

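```bash
cat > h.py <<'E'
import numpy as np,cv2
def ray(d,u,v,z):
    K=np.array([[d["fx"],0,d["cx"]],[0,d["fy"],d["cy"]],[0,0,1]])
    p=cv2.undistortPoints(np.array([[[u,v]]],float),K,np.array(d["distortion"]))[0,0]
    E=np.array(d["extrinsics"]);r=E[:3,:3]@[p[0],-p[1],-1];c=E[:3,3]
    return (c+r*(z-c[2])/r[2]).round(1)
def pix(d,P):
    E=np.linalg.inv(np.array(d["extrinsics"]));q=(np.atleast_2d(P)@E[:3,:3].T+E[:3,3])*[1,-1,-1]
    K=np.array([[d["fx"],0,d["cx"]],[0,d["fy"],d["cy"]],[0,0,1]])
    return cv2.projectPoints(q,np.zeros(3),np.zeros(3),K,np.array(d["distortion"]))[0][:,0].round(1)
E
python3 - <<'E'
import cv2,numpy as np
a=cv2.imread("pics/top0.png")[195:245,260:375];b=cv2.imread("pics/side0.png")[175:260,240:360]
a=cv2.resize(a,None,fx=6,fy=6,interpolation=cv2.INTER_CUBIC);b=cv2.resize(b,None,fx=6,fy=6,interpolation=cv2.INTER_CUBIC)
cv2.imwrite("pics/a.png",a);cv2.imwrite("pics/b.png",b)
E
```

```text
(no output)
```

View pics/a.png

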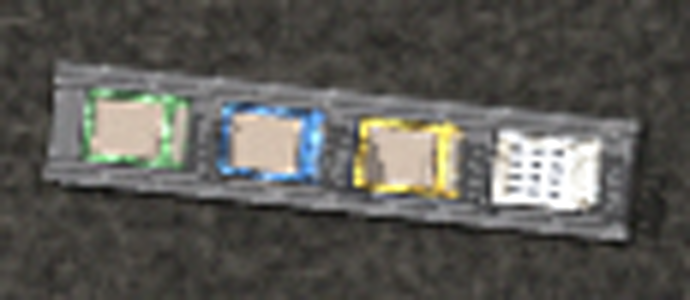

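View pics/b.png

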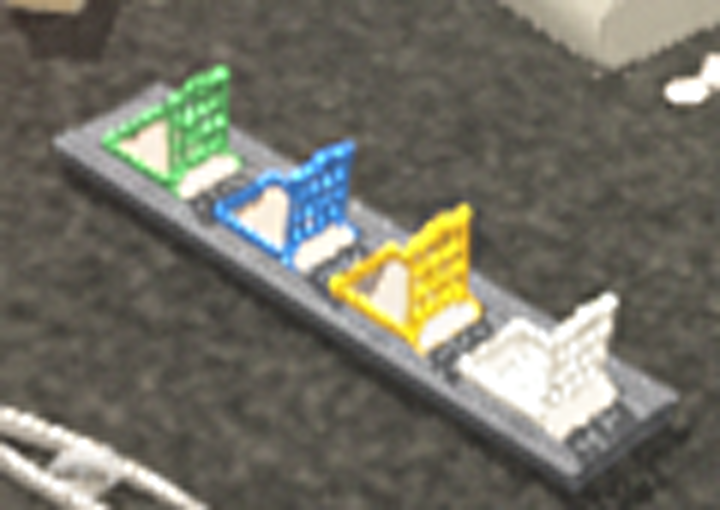

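The tray has its hinge side to the right in the top view (world −y). The order from there is white, yellow, blue, green, and the lids lean about upright. Next I fit the tray pose from its corners.

```bash
python3 - <<'E'
from cell import eyes
from h import *
from scipy.optimize import least_squares
t=eyes.get_image("top");s=eyes.get_image("side")
A=np.array([[57,63],[637,122],[628,240],[45,180]])/6+[260-.4,195-.4]
B=np.array([[55,140],[155,85],[680,398],[578,473]])/6+[240-.4,175-.4]
# tray local corners (x,y,z=12): +x far from robot
LA=np.array([[25,128,12],[25,-128,12],[-25,-128,12],[-25,128,12]])
LB=np.array([[-25,128,12],[25,128,12],[25,-128,12],[-25,-128,12]])
def W(p,L):
    c,q=np.cos(p[2]),np.sin(p[2]);return L@np.array([[c,-q,0],[q,c,0],[0,0,1]]).T+[p[0],p[1],0]
for a in A:print(ray(t,*a,12),end=" ")
for b in B:print(ray(s,*b,12),end=" ")
fa=lambda p:(pix(t,W(p,LA))-A).ravel();fb=lambda p:(pix(s,W(p,LB))-B).ravel()
for f in (fa,fb,lambda p:np.r_[fa(p),fb(p)]):
    r=least_squares(f,[400,170,0.]);print(r.x.round(4),r.fun.round(1))
p=r.x
for n,y in zip("wybg",(-90,-30,30,90)):
    print(n,"hinge",W(p,np.array([[0,y-13,15]])).round(1),"side px lid r=35 at 1.57,1.95",pix(s,W(p,np.array([[14,y-13,50],[-14,y-13,50],[14,y-26,47.5],[-14,y-13,15]]))).tolist())
E
```

```text
[525.6 343.3  12. ] [505.1  88.3  12. ] [453.4  91.7  12. ] [474.1 346.9  12. ] [475.6 344.2  12. ] [524.6 341.   12. ] [504.8  85.4  12. ] [455.5  89.8  12. ] [400. 170.   0.] [16.1 38.7 17.3 31.  18.7 30.6 17.5 38.5]
[400. 170.   0.] [-20.3  31.2 -18.8  28.4  -5.7  33.3  -5.8  37.2]
[400. 170.   0.] [ 16.1  38.7  17.3  31.   18.7  30.6  17.5  38.5 -20.3  31.2 -18.8  28.4
  -5.7  33.3  -5.8  37.2]
w hinge [[400.  67.  15.]] side px lid r=35 at 1.57,1.95 [[332.9, 255.7], [323.0, 264.5], [338.9, 260.1], [322.6, 279.0]]
y hinge [[400. 127.  15.]] side px lid r=35 at 1.57,1.95 [[306.4, 241.1], [296.2, 249.2], [312.0, 245.2], [296.6, 263.5]]
b hinge [[400. 187.  15.]] side px lid r=35 at 1.57,1.95 [[281.9, 227.6], [271.5, 235.1], [287.1, 231.4], [272.5, 249.2]]
g hinge [[400. 247.  15.]] side px lid r=35 at 1.57,1.95 [[259.1, 215.0], [248.7, 221.9], [264.0, 218.6], [250.2, 235.9]]
```

```bash
sed -i 's/\.round(1)$//' h.py; python3 - <<'E'
from cell import eyes
from h import *
s=eyes.get_image("side");c=np.array([490,216.3,0]);ay=np.array([.08,.9968,0]);ax=np.array([.9968,-.08,0])
obs=dict(w=(617,296),y=(470,208),b=(352,143),g=(228,68))
for n,y in zip("wybg",(-90,-30,30,90)):
    h=c+ay*(y-13)+[0,0,15]
    o=np.array(obs[n])/6+[239.6,174.6]
    print(n,h,"seen",o,[ (a,pix(s,h+ax*14+35*(np.cos(a)*ay+np.sin(a)*np.array([0,0,1])))[0].round(1).tolist()) for a in (1.3,1.45,1.57,1.75,1.95)])
for y in (-78,-45):print(y,c+ay*y)
E
```

```text
w [481.76   113.6296  15.    ] seen [342.43333333 223.93333333] [(1.3, [336.0, 220.8]), (1.45, [338.1, 221.5]), (1.57, [339.7, 222.4]), (1.75, [342.2, 224.0]), (1.95, [344.9, 226.4])]
y [486.56   173.4376  15.    ] seen [317.93333333 209.26666667] [(1.3, [313.5, 207.6]), (1.45, [315.4, 208.3]), (1.57, [316.9, 209.1]), (1.75, [319.2, 210.7]), (1.95, [321.7, 212.9])]
b [491.36   233.2456  15.    ] seen [298.26666667 198.43333333] [(1.3, [292.6, 195.5]), (1.45, [294.3, 196.1]), (1.57, [295.7, 196.8]), (1.75, [297.9, 198.3]), (1.95, [300.2, 200.4])]
g [496.16   293.0536  15.    ] seen [277.6        185.93333333] [(1.3, [273.2, 184.2]), (1.45, [274.8, 184.7]), (1.57, [276.1, 185.4]), (1.75, [278.1, 186.7]), (1.95, [280.3, 188.7])]
-78 [483.76   138.5496   0.    ]
-45 [486.4   171.444   0.   ]
```

apply_moves:
  series:
    - {"gripper": 0,"tx": -48,"ty": -31}
    - {"gripper": 0,"tx": -48,"ty": -31}
    - {"gripper": 0,"tx": -48,"ty": -31}
    - {"gripper": 0,"tx": -48,"ty": -31}
    - {"gripper": 0,"tx": -48,"ty": -31}
    - {"gripper": 0,"tx": -48,"ty": -31}
    - {"gripper": 0,"tx": -48,"ty": -31}
    - {"gripper": 0,"tx": -48,"ty": -31}

```text
invalid input
```

apply_moves:
  series:
    - {"gripper": 0,"rz": 10.1}
    - {"gripper": 0,"rz": 10.1}
    - {"gripper": 0,"rz": 10.1}
    - {"gripper": 0,"rz": 10.1}
    - {"gripper": 0,"rz": 10.1}
    - {"gripper": 0,"rz": 10.1}
    - {"gripper": 0,"rz": 10.1}
    - {"gripper": 0}

```text
invalid input
```

apply_moves:
  series:
    - {"gripper": 0,"tx": -48,"ty": -31,"tz": 0,"rx": 0,"ry": 0,"rz": 0}

```text
clock: 0.38
tcp_pos: [262.5, 480.2, 230.8]
orientation: [[-0.917, 0.399, -0.0], [0.399, 0.917, 0.001], [0.0, 0.001, -1.0]]
ft_force: [1.2, -0.5, -0.2]
grip_width: 69.9
```

All seven keys are needed in every row.

apply_moves:
  series:
    - {"gripper": 0,"tx": -48,"ty": -31,"tz": 0,"rx": 0,"ry": 0,"rz": 0}
    - {"gripper": 0,"tx": -48,"ty": -31,"tz": 0,"rx": 0,"ry": 0,"rz": 0}
    - {"gripper": 0,"tx": -48,"ty": -31,"tz": 0,"rx": 0,"ry": 0,"rz": 0}
    - {"gripper": 0,"tx": -48,"ty": -31,"tz": 0,"rx": 0,"ry": 0,"rz": 0}
    - {"gripper": 0,"tx": -48,"ty": -31,"tz": 0,"rx": 0,"ry": 0,"rz": 0}
    - {"gripper": 0,"tx": -48,"ty": -31,"tz": 0,"rx": 0,"ry": 0,"rz": 0}
    - {"gripper": 0,"tx": -48,"ty": -31,"tz": 0,"rx": 0,"ry": 0,"rz": 0}

```text
clock: 1.25
tcp_pos: [484.0, 142.8, 231.4]
orientation: [[-0.915, 0.403, 0.0], [0.403, 0.915, 0.0], [-0.0, 0.001, -1.0]]
ft_force: [2.2, -0.2, 0.4]
grip_width: -0.0
```

apply_moves:
  series:
    - {"gripper": 0,"tx": 0,"ty": 0,"tz": 0,"rx": 0,"ry": 0,"rz": 10.1}
    - {"gripper": 0,"tx": 0,"ty": 0,"tz": 0,"rx": 0,"ry": 0,"rz": 10.1}
    - {"gripper": 0,"tx": 0,"ty": 0,"tz": 0,"rx": 0,"ry": 0,"rz": 10.1}
    - {"gripper": 0,"tx": 0,"ty": 0,"tz": 0,"rx": 0,"ry": 0,"rz": 10.1}
    - {"gripper": 0,"tx": 0,"ty": 0,"tz": 0,"rx": 0,"ry": 0,"rz": 10.1}
    - {"gripper": 0,"tx": 0,"ty": 0,"tz": 0,"rx": 0,"ry": 0,"rz": 10.1}
    - {"gripper": 0,"tx": 0,"ty": 0,"tz": 0,"rx": 0,"ry": 0,"rz": 10.1}
    - {"gripper": 0,"tx": 0,"ty": 0,"tz": 0,"rx": 0,"ry": 0,"rz": 0}

```text
clock: 2.25
tcp_pos: [483.1, 144.5, 231.3]
orientation: [[0.076, 0.997, -0.0], [0.997, -0.076, 0.0], [0.0, -0.0, -1.0]]
ft_force: [-1.2, 0.9, -0.6]
grip_width: 0.2
```

apply_moves:
  series:
    - {"gripper": 0,"tx": -6,"ty": 0,"tz": 50,"rx": 0,"ry": 0,"rz": 0}
    - {"gripper": 0,"tx": 0,"ty": 0,"tz": 40,"rx": 0,"ry": 0,"rz": 0}
    - {"gripper": 0,"tx": 0,"ty": 0,"tz": 0,"rx": 0,"ry": 0,"rz": 0}

```text
clock: 2.62
tcp_pos: [480.6, 137.9, 138.9]
orientation: [[0.076, 0.997, -0.007], [0.997, -0.076, -0.002], [-0.002, -0.007, -1.0]]
ft_force: [0.1, 0.4, 0.1]
grip_width: 0.0
```

```bash
python3 - <<'E'
from cell import eyes,status
from h import *
w=eyes.get_image("wrist");cv2.imwrite("pics/w1.png",w["img"][:,:,::-1])
print(status.get_obs()["tcp_pos"],w["fx"],w["cx"],w["cy"],w["distortion"],w["extrinsics"])
E
```

```text
[482.44377623 138.46389047 141.00381228] 342.4156110853702 317.90945354496847 198.66900106839813 [0.0171196 0.        0.        0.        0.       ] [[ 9.97170439e-01  6.97825756e-02  2.79554594e-02  4.87873055e+02]
 [-7.49048866e-02  9.53775416e-01  2.91035590e-01  2.12359433e+02]
 [-6.35401688e-03 -2.92306088e-01  9.56303706e-01  2.80282978e+02]
 [ 0.00000000e+00  0.00000000e+00  0.00000000e+00  1.00000000e+00]]
```

View pics/w1.png

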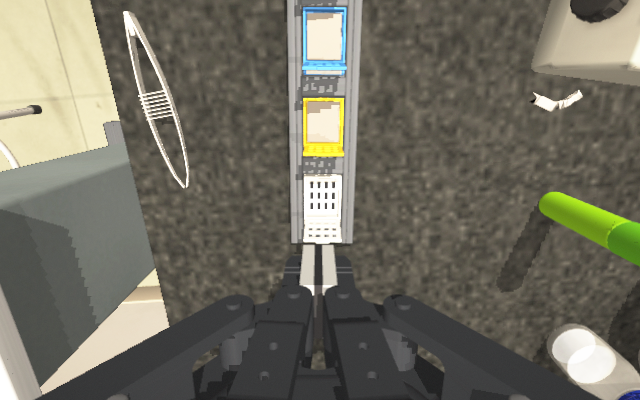

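```bash
python3 - <<'E'
from cell import eyes
from h import *
w=eyes.get_image("wrist");t=eyes.get_image("top")
c=np.array([490,216.3,0]);ay=np.array([.08,.9968,0]);ax=np.array([.9968,-.08,0])
for (u,v) in ((323,97),(324,6.5)):
    P=ray(w,u,v,15)-c;print("cassette +y end tray xy",P@ax,P@ay,"expect 0, -8/52")
for (u,v) in ((289,200),(355,200)):
    P=ray(w,u,v,12)-c;print("edge x",P@ax,P@ay)
print("marker",ray(t,358,154,0),ray(t,364,142,112))
E
```

```text
cassette +y end tray xy 2.6878557597304074 -5.480296998643554 expect 0, -8/52
cassette +y end tray xy 2.828671520591071 54.50342294048152 expect 0, -8/52
edge x -24.637069242469273 -87.1448281822243
edge x 29.90274077048453 -86.86105365340391
marker [669.83290187 110.11265896   0.        ] [677.28637086 103.5687342  112.        ]
```

apply_moves:
  series:
    - {"gripper": 0,"tx": 1,"ty": 3,"tz": 30,"rx": 0,"ry": 0,"rz": 0}
    - {"gripper": 0,"tx": 0,"ty": 0,"tz": 40,"rx": 0,"ry": 0,"rz": 0}
    - {"gripper": 0,"tx": 0,"ty": 0,"tz": 30,"rx": 0,"ry": 0,"rz": 0}
    - {"gripper": 0,"tx": 0,"ty": 0,"tz": 14,"rx": 0,"ry": 0,"rz": 0}
    - {"gripper": 0,"tx": 0,"ty": 0,"tz": 0,"rx": 0,"ry": 0,"rz": 0}

```text
clock: 3.4
tcp_pos: [486.5, 139.5, 27.8]
orientation: [[0.078, 0.997, 0.001], [0.997, -0.078, 0.0], [0.0, 0.001, -1.0]]
ft_force: [-0.4, -0.1, -0.2]
grip_width: 0.4
```

```bash
python3 - <<'E'
from cell import eyes
from h import *
s=eyes.get_image("side");b=s["img"][140:260,240:400,::-1]
cv2.imwrite("pics/s1.png",cv2.resize(b,None,fx=4,fy=4,interpolation=cv2.INTER_CUBIC))
E
```

```text
(no output)
```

View pics/s1.png

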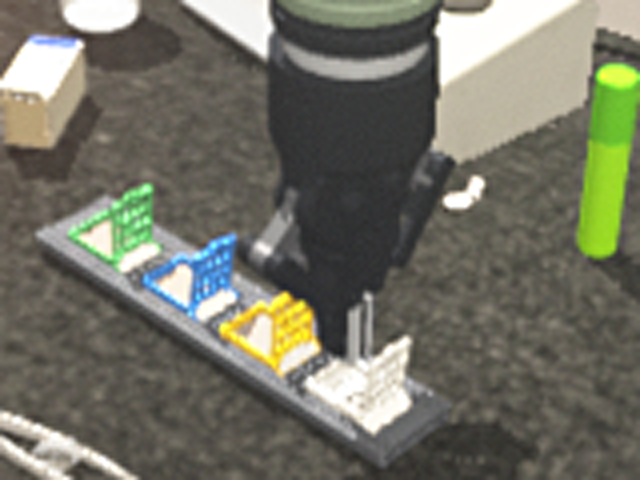

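apply_moves:
  series:
    - {"gripper": 0,"tx": 4,"ty": 0,"tz": 3,"rx": 0,"ry": 0,"rz": 0}
    - {"gripper": 0,"tx": 5,"ty": 0,"tz": 2,"rx": 0,"ry": 0,"rz": 0}
    - {"gripper": 0,"tx": 5,"ty": 0,"tz": 0,"rx": 0,"ry": 0,"rz": 0}
    - {"gripper": 0,"tx": 5,"ty": 0,"tz": 0,"rx": 0,"ry": 0,"rz": 0}
    - {"gripper": 0,"tx": 5,"ty": 0,"tz": 0,"rx": 0,"ry": 0,"rz": 0}
    - {"gripper": 0,"tx": 5,"ty": 0,"tz": 0,"rx": 0,"ry": 0,"rz": 0}
    - {"gripper": 0,"tx": 5,"ty": 0,"tz": 0,"rx": 0,"ry": 0,"rz": 0}
    - {"gripper": 0,"tx": 5,"ty": 0,"tz": 0,"rx": 0,"ry": 0,"rz": 0}

```text
clock: 4.45
tcp_pos: [488.9, 178.5, 22.3]
orientation: [[0.078, 0.997, -0.0], [0.997, -0.078, 0.0], [0.0, -0.0, -1.0]]
ft_force: [-0.9, 0.1, 0.8]
grip_width: -0.2
```

apply_moves:
  series:
    - {"gripper": 0,"tx": 4,"ty": 0,"tz": 0,"rx": 0,"ry": 0,"rz": 0}
    - {"gripper": 0,"tx": 4,"ty": 0,"tz": 0,"rx": 0,"ry": 0,"rz": 0}
    - {"gripper": 0,"tx": 0,"ty": 0,"tz": 0,"rx": 0,"ry": 0,"rz": 0}

```text
clock: 4.82
tcp_pos: [489.5, 186.5, 22.3]
orientation: [[0.078, 0.997, 0.0], [0.997, -0.078, 0.0], [0.0, 0.0, -1.0]]
ft_force: [0.2, 0.5, -0.0]
grip_width: -0.3
```

apply_moves:
  series:
    - {"gripper": 0,"tx": 3,"ty": 0,"tz": 1,"rx": 0,"ry": 0,"rz": 0}
    - {"gripper": 0,"tx": 3,"ty": 0,"tz": 1,"rx": 0,"ry": 0,"rz": 0}
    - {"gripper": 0,"tx": 2,"ty": 0,"tz": 1,"rx": 0,"ry": 0,"rz": 0}
    - {"gripper": 0,"tx": 0,"ty": 0,"tz": 1,"rx": 0,"ry": 0,"rz": 0}
    - {"gripper": 0,"tx": 0,"ty": 0,"tz": 0,"rx": 0,"ry": 0,"rz": 0}

```text
clock: 5.45
tcp_pos: [490.0, 194.1, 18.2]
orientation: [[0.078, 0.997, -0.0], [0.997, -0.078, -0.0], [-0.0, -0.0, -1.0]]
ft_force: [0.0, -0.1, 0.4]
grip_width: -0.2
```

apply_moves:
  series:
    - {"gripper": 0,"tx": 0,"ty": 0,"tz": 0.5,"rx": 0,"ry": 0,"rz": 0}
    - {"gripper": 0,"tx": 0,"ty": 0,"tz": 0,"rx": 0,"ry": 0,"rz": 0}

```text
clock: 5.7
tcp_pos: [490.1, 194.1, 17.8]
orientation: [[0.078, 0.997, 0.0], [0.997, -0.078, 0.0], [0.0, 0.0, -1.0]]
ft_force: [-0.1, -0.1, 0.1]
grip_width: 0.0
```

apply_moves:
  series:
    - {"gripper": 0,"tx": 0,"ty": 0,"tz": 0.5,"rx": 0,"ry": 0,"rz": 0}
    - {"gripper": 0,"tx": 0,"ty": 0,"tz": 0,"rx": 0,"ry": 0,"rz": 0}

```text
clock: 5.95
tcp_pos: [490.2, 194.1, 17.5]
orientation: [[0.078, 0.997, 0.0], [0.997, -0.078, 0.0], [0.0, 0.0, -1.0]]
ft_force: [-0.8, -1.2, 1.6]
grip_width: -0.2
```

apply_moves:
  series:
    - {"gripper": 0,"tx": 0,"ty": 0,"tz": 0.4,"rx": 0,"ry": 0,"rz": 0}
    - {"gripper": 0,"tx": 0,"ty": 0,"tz": 0,"rx": 0,"ry": 0,"rz": 0}

```text
clock: 6.2
tcp_pos: [490.2, 194.2, 17.4]
orientation: [[0.078, 0.997, 0.0], [0.997, -0.078, 0.0], [0.0, 0.0, -1.0]]
ft_force: [-1.5, -1.0, 6.1]
grip_width: 0.1
```

apply_moves:
  series:
    - {"gripper": 0,"tx": 0,"ty": 0,"tz": 0,"rx": 0,"ry": 0,"rz": 0}

```text
clock: 6.32
tcp_pos: [490.2, 194.2, 17.4]
orientation: [[0.078, 0.997, 0.0], [0.997, -0.078, 0.0], [0.0, 0.0, -1.0]]
ft_force: [-0.4, -0.7, 5.6]
grip_width: 0.1
```

apply_moves:
  series:
    - {"gripper": 0,"tx": 0,"ty": 0,"tz": -5,"rx": 0,"ry": 0,"rz": 0}
    - {"gripper": 0,"tx": 4,"ty": 0,"tz": 0,"rx": 0,"ry": 0,"rz": 0}
    - {"gripper": 0,"tx": 5,"ty": 0,"tz": 0,"rx": 0,"ry": 0,"rz": 0}
    - {"gripper": 0,"tx": 5,"ty": 0,"tz": 0,"rx": 0,"ry": 0,"rz": 0}
    - {"gripper": 0,"tx": 5,"ty": 0,"tz": 0,"rx": 0,"ry": 0,"rz": 0}
    - {"gripper": 0,"tx": 5,"ty": 0,"tz": 0,"rx": 0,"ry": 0,"rz": 0}
    - {"gripper": 0,"tx": 5,"ty": 0,"tz": 0,"rx": 0,"ry": 0,"rz": 0}
    - {"gripper": 0,"tx": 5,"ty": 0,"tz": 0,"rx": 0,"ry": 0,"rz": 0}

```text
clock: 7.32
tcp_pos: [492.8, 228.4, 21.9]
orientation: [[0.078, 0.997, -0.0], [0.997, -0.078, 0.0], [0.0, -0.0, -1.0]]
ft_force: [-0.2, 0.0, 0.1]
grip_width: 0.0
```

apply_moves:
  series:
    - {"gripper": 0,"tx": 5,"ty": 0,"tz": 0,"rx": 0,"ry": 0,"rz": 0}
    - {"gripper": 0,"tx": 5,"ty": 0,"tz": 0,"rx": 0,"ry": 0,"rz": 0}
    - {"gripper": 0,"tx": 4,"ty": 0,"tz": 0,"rx": 0,"ry": 0,"rz": 0}
    - {"gripper": 0,"tx": 4,"ty": 0,"tz": 0,"rx": 0,"ry": 0,"rz": 0}
    - {"gripper": 0,"tx": 0,"ty": 0,"tz": 0,"rx": 0,"ry": 0,"rz": 0}

```text
clock: 7.95
tcp_pos: [494.2, 246.3, 21.9]
orientation: [[0.078, 0.997, 0.0], [0.997, -0.078, 0.0], [0.0, 0.0, -1.0]]
ft_force: [0.1, -0.0, -0.8]
grip_width: 0.2
```

apply_moves:
  series:
    - {"gripper": 0,"tx": 3,"ty": 0,"tz": 1,"rx": 0,"ry": 0,"rz": 0}
    - {"gripper": 0,"tx": 3,"ty": 0,"tz": 1,"rx": 0,"ry": 0,"rz": 0}
    - {"gripper": 0,"tx": 2,"ty": 0,"tz": 1,"rx": 0,"ry": 0,"rz": 0}
    - {"gripper": 0,"tx": 0,"ty": 0,"tz": 1,"rx": 0,"ry": 0,"rz": 0}
    - {"gripper": 0,"tx": 0,"ty": 0,"tz": 0,"rx": 0,"ry": 0,"rz": 0}

```text
clock: 8.57
tcp_pos: [494.7, 253.9, 17.8]
orientation: [[0.078, 0.997, -0.0], [0.997, -0.078, -0.0], [-0.0, -0.0, -1.0]]
ft_force: [-0.9, 0.3, 0.8]
grip_width: -0.1
```

apply_moves:
  series:
    - {"gripper": 0,"tx": 0,"ty": 0,"tz": 0.4,"rx": 0,"ry": 0,"rz": 0}
    - {"gripper": 0,"tx": 0,"ty": 0,"tz": 0,"rx": 0,"ry": 0,"rz": 0}

```text
clock: 8.82
tcp_pos: [494.8, 253.9, 17.6]
orientation: [[0.078, 0.997, 0.0], [0.997, -0.078, 0.0], [0.0, 0.0, -1.0]]
ft_force: [0.2, 0.2, 0.6]
grip_width: 0.2
```

apply_moves:
  series:
    - {"gripper": 0,"tx": 0,"ty": 0,"tz": 0.4,"rx": 0,"ry": 0,"rz": 0}
    - {"gripper": 0,"tx": 0,"ty": 0,"tz": 0,"rx": 0,"ry": 0,"rz": 0}

```text
clock: 9.07
tcp_pos: [494.8, 254.0, 17.5]
orientation: [[0.078, 0.997, 0.0], [0.997, -0.078, 0.0], [0.0, 0.0, -1.0]]
ft_force: [-1.5, -1.3, 4.3]
grip_width: -0.3
```

Blue is down with 4 N contact. Green is next.

apply_moves:
  series:
    - {"gripper": 0,"tx": 0,"ty": 0,"tz": -5,"rx": 0,"ry": 0,"rz": 0}
    - {"gripper": 0,"tx": 4,"ty": 0,"tz": 0,"rx": 0,"ry": 0,"rz": 0}
    - {"gripper": 0,"tx": 5,"ty": 0,"tz": 0,"rx": 0,"ry": 0,"rz": 0}
    - {"gripper": 0,"tx": 5,"ty": 0,"tz": 0,"rx": 0,"ry": 0,"rz": 0}
    - {"gripper": 0,"tx": 5,"ty": 0,"tz": 0,"rx": 0,"ry": 0,"rz": 0}
    - {"gripper": 0,"tx": 5,"ty": 0,"tz": 0,"rx": 0,"ry": 0,"rz": 0}
    - {"gripper": 0,"tx": 5,"ty": 0,"tz": 0,"rx": 0,"ry": 0,"rz": 0}
    - {"gripper": 0,"tx": 5,"ty": 0,"tz": 0,"rx": 0,"ry": 0,"rz": 0}

```text
clock: 10.07
tcp_pos: [497.4, 288.2, 22.1]
orientation: [[0.078, 0.997, -0.0], [0.997, -0.078, -0.0], [-0.0, -0.0, -1.0]]
ft_force: [0.8, -0.8, 0.4]
grip_width: 0.1
```

apply_moves:
  series:
    - {"gripper": 0,"tx": 5,"ty": 0,"tz": 0,"rx": 0,"ry": 0,"rz": 0}
    - {"gripper": 0,"tx": 5,"ty": 0,"tz": 0,"rx": 0,"ry": 0,"rz": 0}
    - {"gripper": 0,"tx": 4,"ty": 0,"tz": 0,"rx": 0,"ry": 0,"rz": 0}
    - {"gripper": 0,"tx": 4,"ty": 0,"tz": 0,"rx": 0,"ry": 0,"rz": 0}
    - {"gripper": 0,"tx": 0,"ty": 0,"tz": 0,"rx": 0,"ry": 0,"rz": 0}

```text
clock: 10.7
tcp_pos: [498.9, 306.1, 22.1]
orientation: [[0.078, 0.997, 0.0], [0.997, -0.078, 0.0], [0.0, 0.0, -1.0]]
ft_force: [0.4, -0.2, 0.8]
grip_width: 0.0
```

apply_moves:
  series:
    - {"gripper": 0,"tx": 3,"ty": 0,"tz": 1,"rx": 0,"ry": 0,"rz": 0}
    - {"gripper": 0,"tx": 3,"ty": 0,"tz": 1,"rx": 0,"ry": 0,"rz": 0}
    - {"gripper": 0,"tx": 2,"ty": 0,"tz": 1,"rx": 0,"ry": 0,"rz": 0}
    - {"gripper": 0,"tx": 0,"ty": 0,"tz": 1,"rx": 0,"ry": 0,"rz": 0}
    - {"gripper": 0,"tx": 0,"ty": 0,"tz": 0,"rx": 0,"ry": 0,"rz": 0}

```text
clock: 11.32
tcp_pos: [499.3, 313.7, 18.0]
orientation: [[0.078, 0.997, -0.0], [0.997, -0.078, -0.0], [-0.0, -0.0, -1.0]]
ft_force: [-0.4, -0.1, 0.1]
grip_width: 0.1
```

apply_moves:
  series:
    - {"gripper": 0,"tx": 0,"ty": 0,"tz": 0.4,"rx": 0,"ry": 0,"rz": 0}
    - {"gripper": 0,"tx": 0,"ty": 0,"tz": 0,"rx": 0,"ry": 0,"rz": 0}

```text
clock: 11.58
tcp_pos: [499.5, 313.7, 17.7]
orientation: [[0.078, 0.997, 0.0], [0.997, -0.078, 0.0], [0.0, 0.0, -1.0]]
ft_force: [-0.1, 0.1, -0.4]
grip_width: 0.2
```

apply_moves:
  series:
    - {"gripper": 0,"tx": 0,"ty": 0,"tz": 0.4,"rx": 0,"ry": 0,"rz": 0}
    - {"gripper": 0,"tx": 0,"ty": 0,"tz": 0,"rx": 0,"ry": 0,"rz": 0}

```text
clock: 11.82
tcp_pos: [499.5, 313.8, 17.5]
orientation: [[0.078, 0.997, 0.0], [0.997, -0.078, 0.0], [0.0, 0.0, -1.0]]
ft_force: [0.2, -0.6, 2.1]
grip_width: 0.1
```

apply_moves:
  series:
    - {"gripper": 0,"tx": 0,"ty": 0,"tz": 0.3,"rx": 0,"ry": 0,"rz": 0}
    - {"gripper": 0,"tx": 0,"ty": 0,"tz": 0,"rx": 0,"ry": 0,"rz": 0}

```text
clock: 12.08
tcp_pos: [499.5, 313.8, 17.5]
orientation: [[0.078, 0.997, 0.0], [0.997, -0.078, 0.0], [0.0, 0.0, -1.0]]
ft_force: [-0.6, -0.8, 4.9]
grip_width: 0.1
```

Now I retract straight up, then away to the side so the cameras see the row.

apply_moves:
  series:
    - {"gripper": 0,"tx": 0,"ty": 0,"tz": -8,"rx": 0,"ry": 0,"rz": 0}
    - {"gripper": 0,"tx": 0,"ty": 0,"tz": -40,"rx": 0,"ry": 0,"rz": 0}
    - {"gripper": 0,"tx": 0,"ty": 0,"tz": -50,"rx": 0,"ry": 0,"rz": 0}
    - {"gripper": 0,"tx": 0,"ty": 0,"tz": -50,"rx": 0,"ry": 0,"rz": 0}
    - {"gripper": 0,"tx": 50,"ty": -10,"tz": 0,"rx": 0,"ry": 0,"rz": 0}
    - {"gripper": 0,"tx": 50,"ty": -10,"tz": 0,"rx": 0,"ry": 0,"rz": 0}
    - {"gripper": 0,"tx": 50,"ty": -10,"tz": 0,"rx": 0,"ry": 0,"rz": 0}
    - {"gripper": 0,"tx": 0,"ty": 0,"tz": 0,"rx": 0,"ry": 0,"rz": 0}

```text
clock: 13.08
tcp_pos: [480.3, 469.0, 164.5]
orientation: [[0.074, 0.997, 0.0], [0.997, -0.074, 0.001], [0.001, 0.0, -1.0]]
ft_force: [0.4, -0.5, 0.3]
grip_width: -0.1
```

```bash
python3 - <<'E'
from cell import eyes
from h import *
s=eyes.get_image("side")["img"][150:260,230:370,::-1];t=eyes.get_image("top")["img"][195:245,260:375,::-1]
s=cv2.resize(s,(700,550),interpolation=cv2.INTER_CUBIC)[:,:];cv2.imwrite("pics/s2.png",s)
a=np.concatenate([cv2.imread("pics/top0.png")[195:245,260:375],t]);cv2.imwrite("pics/t2.png",cv2.resize(a,None,fx=6,fy=6,interpolation=cv2.INTER_CUBIC)[:600])
E
```

```text
(no output)
```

View pics/s2.png

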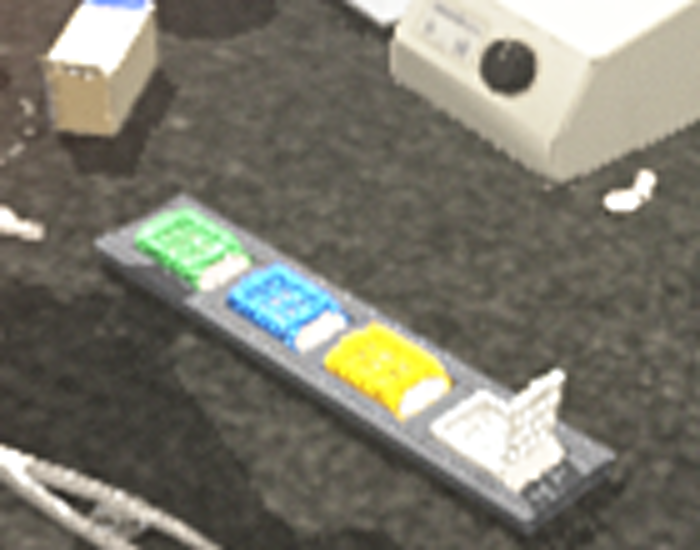

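View pics/t2.png

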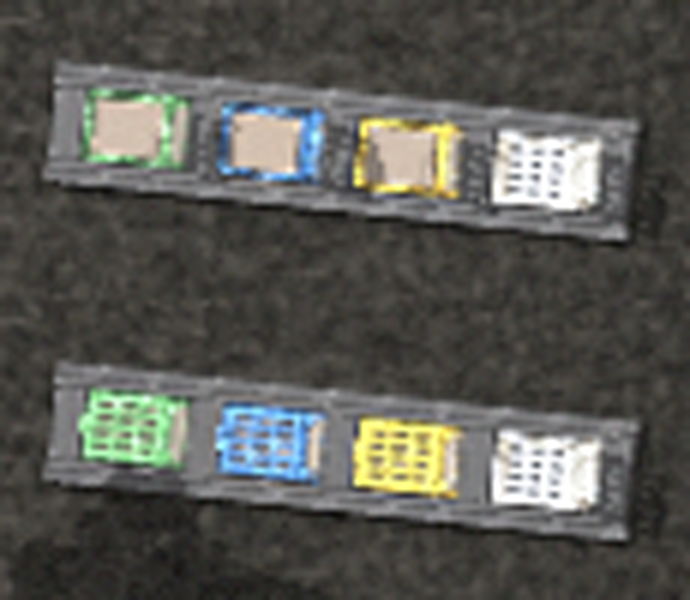

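The pictures show all three lids flat (side crop: green (190,245), blue (285,305), yellow (388,368)). The white lid still stands at (540,425), and the tray corners are where they were.

```bash
python3 -c "
from cell import ticket
print(ticket.hand_in())"
```

```text
the job is handed in; nothing more can be done
None
```

The yellow, blue and green lids are shut, in that order from the hinge side, and the job is handed in. I folded each lid with the closed fingertips about 7 mm above its hinge and followed it down.

- **Lids:** light contact of 4–6 N was felt on each at a TCP height of 17.4–17.5 mm, against the 17.5 mm given for a shut lid. The final side and top pictures show all three lying flat.
- **White cassette:** its lid still stands open.
- **Tray:** it is where it was in the first picture.
- **Surroundings:** nothing in view looked disturbed, but the final crops did not cover the vial and the marker. The gripper's path stayed well clear of the marker.
- **Time and position:** the clock was about 13 s at the end, with the arm withdrawn to about 165 mm up and touching nothing.

**Disagreements:** the top, side and wrist views put the tray 2–3 mm apart, so I used a middle value. Two early move calls were refused as "invalid input" because every row needs all seven numbers; the arm did not move on those.

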